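Lay the camera bracket down on its rest block

TASK

The tall camera bracket stands on its foot just beyond one edge of the low black rest block. Using light finger pressure only, without squeezing or lifting it, tip it over across the block with your fingers, easing its top bar down all the way so that it lies level on the block and lands gently instead of toppling, then push its foot plate up until it sits flush against the edge of the block. Leave the other things where they are and finish clear of everything.

Things in the scene. Friction and masses are not known exactly. Their poses are not given: they have to be found in the camera images.
- bracket: Loose upright bare-aluminium camera bracket, 0.4-0.6 kg, 200 mm tall, alike front and back. Origin: centre of the foot's underside; z up the uprights, -x towards the rest block. Foot 90 (x) by 110 (y) by 12 (z) mm; two uprights 20 (x) by 12 (y) mm at y = -45 and 45; camera plate 10 mm thick between them, z = 60 to 105, open window above it up to the bar. Lying home: see rest_stop.
- bracket_bar (a point): Middle of the top bar: round steel, 12 mm in diameter, 78 mm free length along the bracket's y axis between the uprights, at x = 0, z = 190 mm of the bracket. When the bracket lies on the block, the bar's centre is 45 mm above the table, some 50 to 90 mm beyond the block's -x side, nothing under it.
- bracket_toe (a point): Middle of the lower front edge of the foot (x = -45, z = 0 mm of the bracket). It stays on the table: pushed over, the bracket pivots on this edge, and past about 30 degrees of lean it would topple of itself. At the start it is 15 to 40 mm further from the block than when the bracket lies home; the bracket is up to 0.1 rad and 10 mm sideways from square to the block.
- rest: Fixed black rest block with rubber top, 90 (x) by 150 (y) by 35 (z) mm, a small screw tab 8 mm high on each y side. Origin: centre of its underside. Its -x side faces roughly the robot's right (-y), its +x side is the stop for the foot. The bracket's uprights come to lie on its top, the bracket within 20 mm of its middle sideways.
- rest_stop (a point): Middle of the lower +x edge of the rest block (x = 45 mm of the block), the stop. With the bracket home the foot's upper face is flush against this side, so the bracket's origin is 12 mm beyond it (+x of the block) and 45 mm above the table, the bracket's z axis pointing along the block's -x.
- objective: Bystander: microscope objective, 34 mm in diameter, 50 mm tall, beside the block. Origin under its centre.
- oil: Bystander: small amber bottle, 34 mm in diameter, 75 mm tall. Origin under its centre.
- dish: Bystander: clear round dish, 60 mm in diameter, 14 mm tall. Origin under its centre.
- post: Bystander: steel optical post on a round foot, 32 mm foot, 100 mm tall. Origin under its centre.
- driver: Bystander: screwdriver lying on the table, 160 mm long, along its x axis.
- tube: Bystander: short black lens tube standing on end, 38 mm in diameter, 30 mm tall. Origin under its centre.
- screws: Bystander: small clear jar with a white lid, 44 mm in diameter, 50 mm tall. Origin under its centre.
Things that resemble listed ones, but are neither listed nor needed, are in the scene too. Of the things that look like the rest, take the one that is farthest from the robot's base at the start. Leave any orange look-alike of the bracket alone.

How it is judged (in metres and radians):
At the end, for the whole second after the job is handed in: The bracket lies level (within 4 degrees) across the rest block, bar beyond the block's -x side and 38 to 52 mm up, foot within 4 mm of flush against the block's +x edge and 0.06 rad of square to it, at most 22 mm sideways of the block's middle, at rest (angle between bracket's own z axis and vertical between 1.5 and 1.64 rad and angle between bracket's own y axis and vertical between 1.5 and 1.64 rad and x of bracket_bar in the frame of rest below -0.12 m and z of bracket_bar in the frame of rest between 0.038 and 0.052 m and x of bracket in the frame of rest between 0.052 and 0.061 m and y of bracket in the frame of rest between -0.022 and 0.022 m and angle between the z axis of bracket and the x axis of rest, either way round below 0.06 rad and linear speed of bracket below 0.02 m/s); the robot touches nothing.
It fails at once if the bracket topples or lands hard: it turns faster than 3.5 rad/s (angular speed of bracket above 3.5 rad/s).
It fails at once if the bracket is lifted: its toe edge rises more than 20 mm off the table (height (world z) of bracket_toe above 0.02 m).
It fails at once if a bystander is moved more than 30 mm or knocked over (distance of any of objective, oil, dish, post, driver, tube, screws from where it was at the start of the episode above 0.03 m or angle between any of objective, oil, post, tube, screws's own z axis and vertical above 0.7 rad).
It fails at once if the bracket is squeezed or pressed hard: the fingers bear on it with over 40 N (contact force between the fingers and bracket above 40 N).
It also fails if it takes over 64 s, if anything falls off the work surface, if the arm or the gripper's body presses on something with over 40 N, if the wrist force passes 120 N, or if a joint passes its speed limit or range.

ROBOT

A 6-joint arm with a two-finger parallel gripper is mounted at the origin on the work surface. World frame = base frame: x ahead of the robot, y to its left, z up, the work surface at z = 0. Lengths are in m, angles in degrees, forces in N, time in s.
With the tool pointing down it reaches from about 0.4 to 0.825 m from the base axis. Payload 7 kg.
Tool frame: the origin (TCP) lies on the front face of the gripper's body, between the roots of the fingers; the fingertips stand 66 mm ahead of it and the grasp point (between the pads) lies 47 mm ahead of it; z points along the fingers, y is the line along which they close (so a half turn about z gives the same grasp; the last joint's range is limited). The gripper opens to 88 mm and grips with 3 to 60 N. Pads are 19 mm wide; open, the fingers measure 130 mm over their backs; the gripper's body (78 mm by 193 mm) begins 47 mm behind the grasp point.
Start: joints at [81.079, 20.546, 0.682, 0, -70.136, -16.507], TCP at [0.29, 0.61, 0.292] pointing down, gripper open.
Joint ranges: [-176.03, 176.03], [-82.01, 121.73], [-58.28, 71.71], [-173.87, 95.51], [-174.79, -0.11], [-173.66, 173.66]. Speed limits (degrees/s): [136.94, 136.94, 172.46, 180, 180, 180].

INTERFACE

Orientations are given as [roll, pitch, yaw] about the fixed x, y, z axes, in that order (R = Rz(yaw) Ry(pitch) Rx(roll)).
In Python, from plant import ctrl gives the robot as it stands.
- The arm moves only by the tool send_rows, never from a script. Its argument "deltas" is a list of rows, each a list of 2 entries, a list of its own where there are three numbers: the shift along the tool's x, y, z each as a share of 800 mm, from -1 to 1, then the turn about the tool's z as a share of 90 degrees, from -1 to 1. A call has exactly 5 rows; each row is the pose to reach, as a shift and turn from the pose commanded when the call began, along the tool's axes at that moment; what a row does not reach only later rows make up. A row lasts 1/12 s, in which the tool goes at most 41.7 mm and 7.16 degrees, less where a joint would pass 70% of its speed; a pose out of reach is approached as far as the arm can. A call with a number of a shift or a turn outside -1 to 1 is refused whole. A call with a gripper value outside its range is refused whole. "gripper" is the opening, from 0 (shut) to 1 (fully open), set as the call begins (left out, the last holds). The fingers move at their own pace and stop on an object; the grip force is fixed at half the most. Time passes only in rows, so rows that repeat a pose let the fingers close, or fill a call up. It gives the time, the measured TCP pose, the force, the opening and the grip force at its end, in the units of the state.
- ctrl.get_obs(): the state, without advancing time (a new reading comes with each control period).
- ctrl.snapshot(name): name is "side" or "top" or "wrist"; returns a dict with "color" (480x640x3 uint8, red, green, blue), "vertical_fov" (degrees; the focal length in pixels is half the picture's height over the tangent of half this angle, whatever the lens; pixels are square), "cx", "cy" (the principal point, pixels), "k1" (the pictures are not rectified: a ray, as slopes to the right and down, at radius r is drawn at 1 + k1 r^2 times it, then the intrinsics apply), "rvec" (rotation vector, rad) and "tvec" (3), from world to camera coordinates, as OpenCV has them. Camera axes: x right, y down, z forward; pixel columns grow to the right and rows downward; lengths in m; the calibration is good to about 2 mm. A picture is of the moment at which its call begins. There is no depth.
- ctrl.close_job(): hands the job in; it is judged then, once.
Trained networks look in a picture, given as the dict that the camera call returned (one of the last four; its "shot" number tells which), for a name from the list of things; names that differ only in an ending like _2 or _b are one class to them, and where a whole thing is asked for, a point or a joint stands for the part that bears it (a point fixed in the world has none). Each returns a list of dicts, best first, with "conf" (0 to 1); they miss things now and then, are a little off and sometimes report something else, mostly with a low value. They report only what shows in the picture. A call takes as long as a camera call. They do not tell look-alikes from the thing itself.
- ctrl.boxes_of(picture, thing): "xy" ([column, row] as shares, 0 to 1, of the picture: columns of its width, rows of its height, amid what is visible of it).
- ctrl.cut_out(picture, thing): "pixels" (480x640 bool, what is visible of it) and "xy" ([column, row] as shares, 0 to 1, of the picture: columns of its width, rows of its height, amid what is visible of it).
The state is a dict: "clock": time; "joint_pos": joint angles; "qvel": joint speeds; "tau": joint torques, N m; "tool_pos": TCP position; "orientation": TCP orientation; "force": force on the tool from outside, world axes, zero at the start; "moment": the same for the moment, N m; "opening": finger opening in m; "gripper_force": force on a finger pad.
Only numpy, scipy, OpenCV 4.12 (cv2) and the standard library are available. Lean on these libraries where they do the work, as an engineer would, in place of code of your own. Each camera call takes 0.05 s, during which the arm holds its last target. There are 200 camera calls.

## Working session

There is one attempt and no reset: what is moved stays moved. The work goes in short steps, Python scripts to look and compute and a tool call to move; the robot and the scene stay as the last step left them, time stands still between calls to the robot, and variables do not carry over. Pictures are saved under pics/ and viewed, at most 10 in all, crops included, and the job is handed in when it is done.

Besides the shell and the picture viewer there is one more tool, called after "Request:" by a JSON object that holds its "op" and its "data". send_rows: Moves the arm, as the interface text tells. Shift numbers are shares of 800 mm and turn numbers shares of 90 degrees, none past 1 either way. Its arguments: {"type":"object","properties":{"deltas":{"type":"array","items":{"type":"array"}},"gripper":{"type":"number"}},"required":["deltas"]}

```bash
mkdir -p pics; ls; cat > h.py <<'E'
import numpy as np, cv2
from plant import ctrl
def cam(p):
    f=240/np.tan(np.radians(p["vertical_fov"])/2); R=cv2.Rodrigues(np.array(p["rvec"],float))[0]; t=np.array(p["tvec"],float).ravel()
    return f,R,t
def ray(p,u,v):
    f,R,t=cam(p); d=np.array([(u-p["cx"])/f,(v-p["cy"])/f]); s=d.copy()
    for _ in range(20): s=d/(1+p["k1"]*(s@s))
    return -R.T@t, R.T@np.array([s[0],s[1],1])
def onz(p,u,v,z=0):
    c,d=ray(p,u,v); return c+d*(z-c[2])/d[2]
def proj(p,X):
    f,R,t=cam(p); q=(np.atleast_2d(X)@R.T+t); s=q[:,:2]/q[:,2:]; r2=(s**2).sum(1,keepdims=True)
    return s*(1+p["k1"]*r2)*f+[p["cx"],p["cy"]]
def save(p,n): cv2.imwrite(f"pics/{n}.png",p["color"][:,:,::-1])
E
python3 - <<'E'
from h import *
import pickle
o=ctrl.get_obs(); print({k:np.round(v,3) for k,v in o.items()})
for n in("top","side"):
    p=ctrl.snapshot(n); save(p,n+"0"); pickle.dump(p,open(n+"0.pkl","wb"))
    print(n,p["vertical_fov"],p["k1"],(-cam(p)[1].T@cam(p)[2]).round(3))
    for th in("bracket","rest","bracket_bar","rest_stop","bracket_toe","objective","oil","dish","post","driver","tube","screws"):
        for d in ctrl.boxes_of(p,th)[:4]:
            u,v=d["xy"][0]*640,d["xy"][1]*480
            print(n,th,round(d["conf"],2),round(u),round(v),onz(p,u,v,0.02).round(3))
E
```

```text
pics
{'clock': np.float64(0.0), 'joint_pos': array([ 8.1079e+01,  2.0590e+01,  6.3500e-01, -2.0000e-02, -7.0136e+01,
       -1.6508e+01]), 'qvel': array([ 0.134, -0.082, -0.026, -0.007, -0.023,  0.034]), 'tau': array([-2.0000e-03, -5.8272e+01,  2.9305e+01,  6.9970e+00,  7.0000e-03,
       -0.0000e+00]), 'tool_pos': array([0.29 , 0.609, 0.291]), 'orientation': array([ 1.79907e+02, -8.00000e-03, -2.54350e+01]), 'force': array([ 0.566,  0.69 , -0.657]), 'moment': array([-0.051, -0.045, -0.005]), 'gripper_force': np.float64(0.0), 'opening': np.float64(0.087)}
top 42.244203905494906 -0.17157968896407275 [ 0.437 -0.025  1.496]
top bracket 0.88 287 250 [0.594 0.053 0.02 ]
top bracket 0.75 162 193 [0.737 0.358 0.02 ]
top rest 0.88 403 351 [ 0.353 -0.222  0.02 ]
top rest 0.78 342 258 [ 0.575 -0.08   0.02 ]
top rest 0.75 236 328 [0.411 0.173 0.02 ]
top bracket_bar 0.87 285 252 [0.591 0.055 0.02 ]
top bracket_bar 0.81 160 192 [0.741 0.363 0.02 ]
top rest_stop 0.93 399 349 [ 0.358 -0.214  0.02 ]
top rest_stop 0.86 235 326 [0.415 0.174 0.02 ]
top rest_stop 0.75 342 256 [ 0.58  -0.079  0.02 ]
top 
[... 809 characters left out ...]
bar 0.64 325 238 [0.6   0.108 0.02 ]
side rest_stop 0.85 255 332 [ 0.351 -0.22   0.02 ]
side rest_stop 0.81 263 238 [0.411 0.148 0.02 ]
side rest_stop 0.64 335 283 [ 0.585 -0.091  0.02 ]
side bracket_toe 0.98 349 183 [0.756 0.405 0.02 ]
side bracket_toe 0.96 323 240 [0.592 0.098 0.02 ]
side oil 0.81 393 280 [ 0.749 -0.113  0.02 ]
side dish 0.68 400 311 [ 0.728 -0.227  0.02 ]
side post 0.71 379 239 [0.766 0.069 0.02 ]
side driver 0.69 263 195 [0.435 0.387 0.02 ]
side driver 0.17 281 291 [ 0.433 -0.091  0.02 ]
side tube 0.43 384 260 [ 0.749 -0.03   0.02 ]
side tube 0.31 333 284 [ 0.58  -0.097  0.02 ]
side screws 0.96 298 391 [ 0.429 -0.404  0.02 ]
side screws 0.3 399 310 [ 0.727 -0.224  0.02 ]
```

```bash
python3 - <<'E'
import cv2
a=cv2.imread("pics/top0.png"); b=cv2.imread("pics/side0.png")
cv2.imwrite("pics/c1.png",cv2.resize(a[170:340,230:440],(798,646))[:600])
cv2.imwrite("pics/c2.png",cv2.resize(b[180:340,240:450],(788,600)))
E
```

```text
(no output)
```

View pics/top0.png

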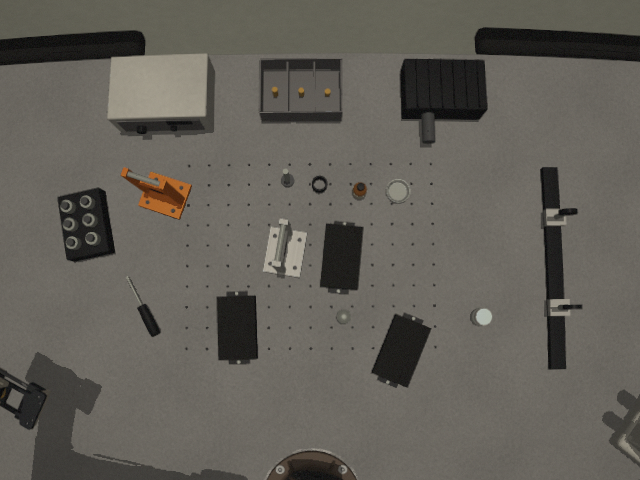

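View pics/c1.png

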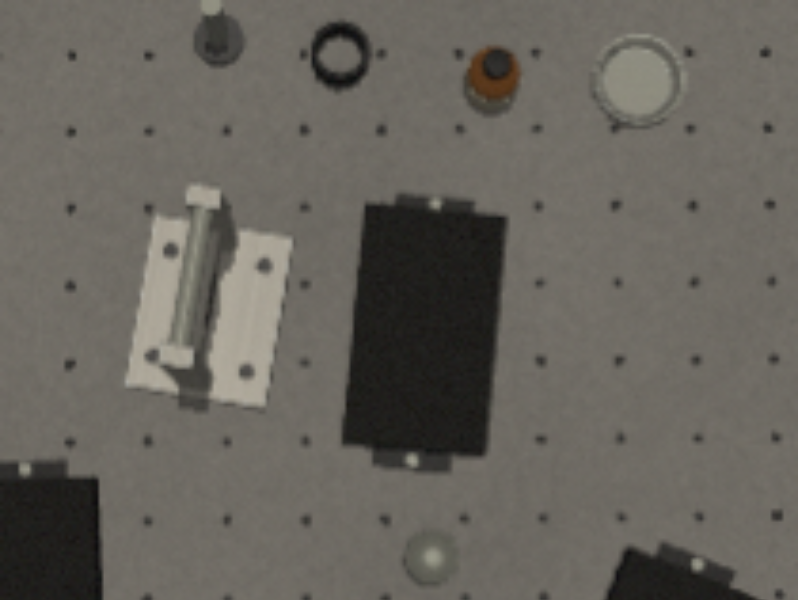

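View pics/c2.png

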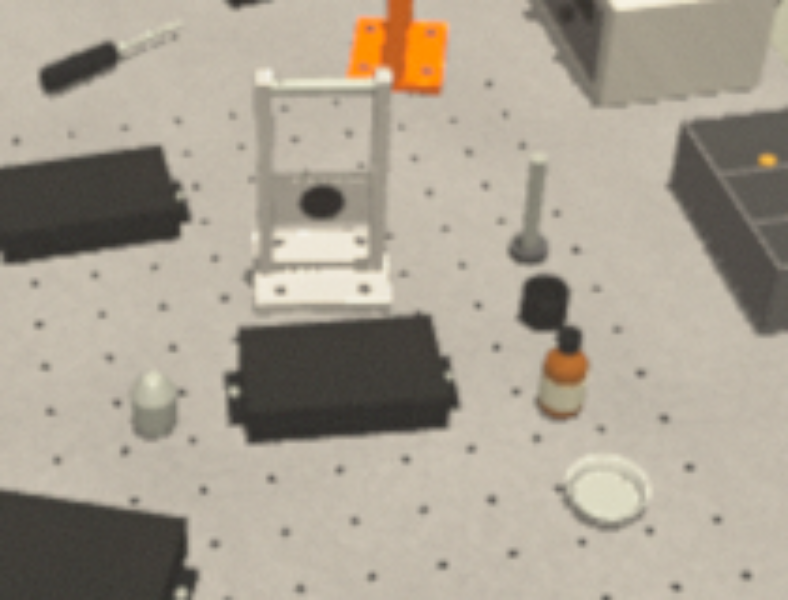

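The bracket candidates are aluminium at (285,250) and orange at (162,193). I take the aluminium one. The rest candidates are (342,257), (237,328) and (402,350). The farthest from the base is (342,257), and the close crops confirm it: the bracket stands beside that block, which has the objective, tube, oil and dish around it.

```bash
cat >> h.py <<'E'
from scipy.optimize import least_squares
def boxfit(p,px,z,hx,hy):
    P=np.array([onz(p,*q,z)[:2] for q in px])  # corners: (+x,+y),(-x,+y),(-x,-y),(+x,-y)
    L=np.array([[hx,hy],[-hx,hy],[-hx,-hy],[hx,-hy]])
    f=lambda s:(L@np.array([[np.cos(s[2]),np.sin(s[2])],[-np.sin(s[2]),np.cos(s[2])]])+s[:2]-P).ravel()
    r=least_squares(f,[*P.mean(0),np.pi/2]); return r.x,np.abs(r.fun).max()
E
python3 - <<'E'
from h import *
import pickle
p=pickle.load(open("top0.pkl","rb")); s=pickle.load(open("side0.pkl","rb"))
T=lambda L:[(230+(x+.5)/3.8-.5,170+(y+.5)/3.8-.5) for x,y in L]
# block frame: +x toward world +y (image left), +y toward world -x (image down)
rest,e1=boxfit(p,T([(343,443),(487,455),(507,217),(365,205)]),.035,.045,.075)
br,e2=boxfit(p,T([(125,385),(266,408),(293,237),(155,215)]),.012,.045,.055)
print("rest",rest.round(4),e1.round(4),"br",br.round(4),e2.round(4))
ex=np.array([np.cos(rest[2]),np.sin(rest[2])]);ey=np.array([-ex[1],ex[0]])
d=br[:2]-rest[:2]; print("bracket in rest",d@ex,d@ey,br[2]-rest[2])
toe=br[:2]-.045*np.array([np.cos(br[2]),np.sin(br[2])]); d=toe-rest[:2]; print("toe",d@ex,"gap beyond home",d@ex-.057)
bar=np.array([*br[:2],.19]); print("bar proj top",proj(p,bar),"side",proj(s,bar))
# side image bar seen: crop c2 bar centre approx (325,85); ends (272,85),(378,85)
k=788/210; print("side bar seen",240+324/k,180+86/(600/160)," top seen",np.mean(T([(203,195),(177,355)]),0))
img=s["color"].copy()[:,:,::-1].copy(); im2=p["color"][:,:,::-1].copy()
c,sn=np.cos(br[2]),np.sin(br[2]);R=np.array([[c,-sn],[sn,c]])
W=lambda pts:np.array([[*(br[:2]+R@np.array(q[:2])),q[2]] for q in pts])
c2,s2=np.cos(rest[2]),np.sin(rest[2]);R2=np.array([[c2,-s2],[s2,c2]])
V=lambda pts:np.array([[*(rest[:2]+R2@np.array(q[:2])),q[2]] for q in pts])
A=W([(-.045,-.055,0),(-.045,.055,0),(.045,.055,0.012),(.045,-.055,.012),(0,-.039,.19),(0,.039,.19)])
B=V([(.045,.075,.035),(-.045,.075,.035),(-.045,-.075,.035),(.045,-.075,.035),(-.045,.075,0),(-.045,-.075,0)])
def up(i,u0,v0):return cv2.resize(i[v0:v0+130,u0:u0+130],(520,520))
def dr(im,p,u0,v0):
    o=up(im,u0,v0)
    for X,col in((A,(0,0,255)),(B,(0,255,0))):
        for q in proj(p,X): cv2.circle(o,tuple(int(v) for v in ((q-[u0,v0]+.5)*4)),3,col,1)
    return o[:,:399]
cv2.imwrite("pics/ov.png",np.hstack([dr(im2,p,262,190),dr(img,s,292,185)]))
E
```

```text
rest [ 0.5778 -0.0784  1.4752] 0.0006 br [0.5926 0.0572 1.4049] 0.0006
bracket in rest 0.13639048058847922 -0.0017806581208973005 -0.070246768396379
toe 0.09150146362964012 gap beyond home 0.03450146362964012
bar proj top [[280.16723939 242.70489545]] side [[326.49229451 202.66467825]]
side bar seen 326.3451776649746 202.93333333333334  top seen [279.63157895 242.        ]
```

View pics/ov.png

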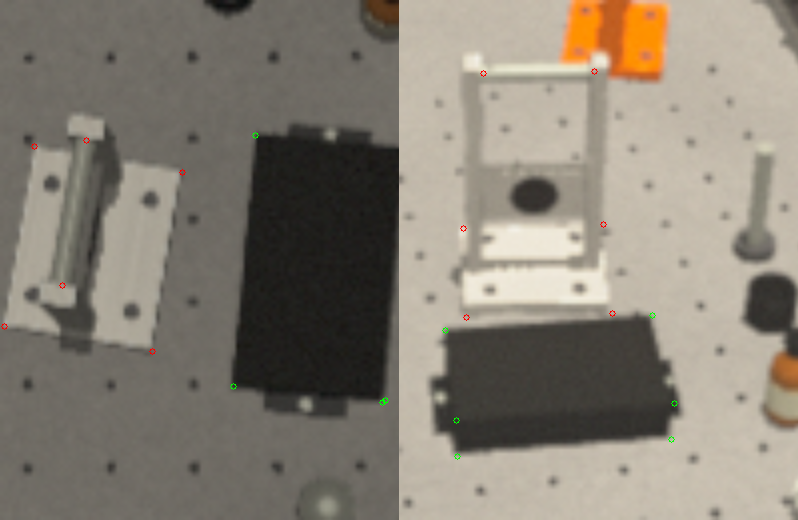

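Request:
{"op": "send_rows", "data": {"deltas": [[[0.2,0.15,-0.05],-0.178],[[0.3,0.2,-0.05],-0.178],[[0.4,0.3,-0.05],-0.178],[[0.5,0.4,-0.05],-0.178],[[0.638,0.46,-0.05],-0.178]], "gripper": 0.45}}

```text
clock: 1.72
tool_pos: [0.3875, 0.4254, 0.3139]
orientation: [-180.0, -0.0, -9.4]
force: [1.1, 0.0, 0.2]
opening: 0.0594
gripper_force: 0.0
```

```bash
cat >> h.py <<'E'
def todo(x,y,z,yaw):
    o=ctrl.get_obs(); R=cv2.Rodrigues(np.zeros(3))[0]
    r,pt,yw=np.radians(o["orientation"])
    from scipy.spatial.transform import Rotation as Ro
    R=Ro.from_euler("xyz",[r,pt,yw]).as_matrix()
    d=R.T@(np.array([x,y,z])-o["tool_pos"])
    print("t",o["clock"],"pos",np.round(o["tool_pos"],4),"rpy",np.round(o["orientation"],2),"F",np.round(o["force"],1),"op",round(float(o["opening"]),4),"j",np.round(o["joint_pos"],0))
    print("share",(d/.8).round(4),"turn",round(-((yaw-o["orientation"][2]+180)%360-180)/90,4))
E
python3 -c "
from h import *
todo(.5926,.0572,.33,-9.5)"
```

```text
t 1.7167 pos [0.3875 0.4254 0.3139] rpy [-1.7996e+02 -1.0000e-02 -9.3600e+00] F [1.1 0.  0.2] op 0.0594 j [ 67.  10. -10.   0. -69.  13.]
share [ 0.3278  0.4124 -0.0203] turn 0.0016
```

Request:
{"op": "send_rows", "data": {"deltas": [[[0.32,0.41,-0.02],0],[[0.32,0.41,-0.02],0],[[0.32,0.41,-0.02],0],[[0.32,0.41,-0.02],0],[[0.32,0.41,-0.02],0]]}}

```text
clock: 2.13
tool_pos: [0.4872, 0.2424, 0.322]
orientation: [-180.0, -0.0, -9.4]
force: [1.6, 0.7, -0.7]
opening: 0.0397
gripper_force: 0.0
```

Request:
{"op": "send_rows", "data": {"deltas": [[[0,0,0],0],[[0,0,0],0],[[0,0,0],0],[[0,0,0],0],[[0,0,0],0]]}}

```text
clock: 2.55
tool_pos: [0.4863, 0.2454, 0.3213]
orientation: [180.0, 0.0, -9.3]
force: [0.4, -0.2, -0.6]
opening: 0.0394
gripper_force: 0.0
```

```bash
python3 -c "
from h import *
todo(.5926,.0572,.33,-9.5)"
```

```text
t 2.55 pos [0.4863 0.2454 0.3213] rpy [ 1.80e+02  1.00e-02 -9.31e+00] F [ 0.4 -0.2 -0.6] op 0.0394 j [ 47.   7. -13.  -0. -70.  33.]
share [ 0.1692  0.2106 -0.0109] turn 0.0021
```

Request:
{"op": "send_rows", "data": {"deltas": [[[0.034,0.042,-0.011],0.002],[[0.067,0.084,-0.011],0.002],[[0.1,0.126,-0.011],0.002],[[0.133,0.168,-0.011],0.002],[[0.16,0.2,-0.011],0.002]]}}

```text
clock: 2.97
tool_pos: [0.5874, 0.0651, 0.3303]
orientation: [-180.0, -0.0, -9.4]
force: [0.8, 1.3, -0.3]
opening: 0.0393
gripper_force: 0.0
```

Request:
{"op": "send_rows", "data": {"deltas": [[[0.009,0.01,0],0],[[0.009,0.01,0],0],[[0.009,0.01,0],0],[[0.009,0.01,0],0],[[0.009,0.01,0],0]]}}

```text
clock: 3.38
tool_pos: [0.5922, 0.0579, 0.3303]
orientation: [-180.0, -0.0, -9.5]
force: [0.7, -0.2, -0.6]
opening: 0.0392
gripper_force: 0.0
```

```bash
python3 -c "
from h import *
todo(.5926,.0572,.234,-9.5)
p=ctrl.snapshot('wrist'); save(p,'w1'); print(proj(p,[[.5926,.0572,.19]]), -cam(p)[1].T@cam(p)[2])
for d in ctrl.boxes_of(p,'bracket_bar'): print(d['conf'],np.array(d['xy'])*[640,480])"
```

```text
t 3.3833 pos [0.5922 0.0579 0.3303] rpy [-179.99   -0.     -9.48] F [ 0.7 -0.2 -0.6] op 0.0392 j [ 24.  12.  -6.  -0. -72.  56.]
share [0.0006 0.0008 0.1204] turn 0.0003
[[322.70305882 245.89011197]] [0.65788675 0.04581758 0.42282971]
0.88 [ 40.896 118.08 ]
0.6 [321.088 206.112]
```

View pics/w1.png

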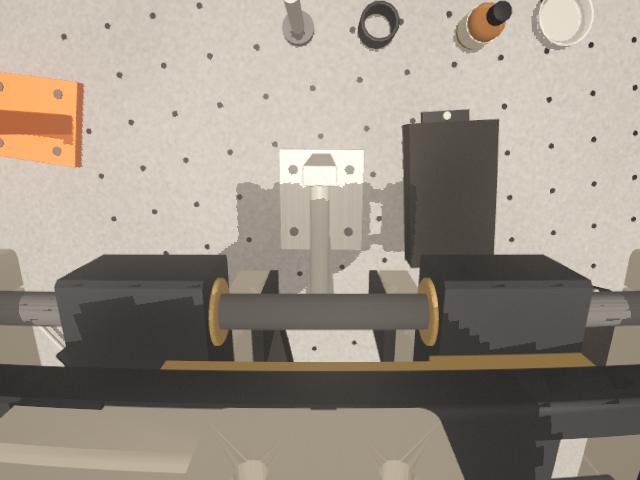

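The wrist picture shows the bar (column 319) centred between the open fingers and the foot square to the image, so I go down around the bar.

Request:
{"op": "send_rows", "data": {"deltas": [[[0,0,0.024],0],[[0,0,0.048],0],[[0,0,0.072],0],[[0,0,0.096],0],[[0,0,0.12],0]]}}

```text
clock: 3.9
tool_pos: [0.5923, 0.0573, 0.2338]
orientation: [-180.0, -0.0, -9.5]
force: [0.4, 0.8, 1.5]
opening: 0.0393
gripper_force: 0.0
```

Request:
{"op": "send_rows", "data": {"deltas": [[[0,0,0],0],[[0,0,0],0],[[0,0,0],0],[[0,0,0],0],[[0,0,0],0]], "gripper": 0.23}}

```text
clock: 4.32
tool_pos: [0.5932, 0.0567, 0.2357]
orientation: [-179.9, -0.1, -9.6]
force: [-0.2, 0.3, 0.1]
opening: 0.0205
gripper_force: 0.0
```

```bash
cat > lean.py <<'E'
from h import *
import sys
# pose of the bar vs lean (deg): shares from current TCP
toe=np.array([.5852,.0128]); a=np.radians(80.5); n=np.array([np.cos(a),np.sin(a)])
def tcp(th,dep=.044,off=0):
    b=np.arctan2(.19,.045)+np.radians(th); return np.array([*(toe+n*(.19526*np.cos(b)+off)),.19526*np.sin(b)+dep])
if __name__=="__main__":
    o=ctrl.get_obs(); p0=o["tool_pos"]; yw=np.radians(o["orientation"][2]); c,s=np.cos(yw),np.sin(yw)
    R=np.array([[c,s,0],[s,-c,0],[0,0,-1]])
    todo(*tcp(0),-9.5)
    off=float(sys.argv[1])
    for th in sys.argv[2:]: print(th,(R.T@(tcp(float(th),off=off)-p0)/.8).round(4))
E
python3 lean.py 0 0 10 20 30 40
```

```text
t 4.3167 pos [0.5932 0.0567 0.2357] rpy [-1.7994e+02 -1.2000e-01 -9.5700e+00] F [-0.2  0.3  0.1] op 0.0205 j [ 24.  16. -14.   0. -60.  56.]
share [-0.0008 -0.0004  0.0021] turn -0.0008
0 [-0.0008 -0.0004  0.0021]
10 [-0.0007  0.0417 -0.0041]
20 [-0.0006  0.0842 -0.0028]
30 [-0.0006  0.1259  0.0058]
40 [-0.0005  0.1654  0.0215]
```

```bash
python3 - <<'E'
import numpy as np
f=lambda t:.24408*np.array([-np.cos(np.radians(76.68+t)),-np.sin(np.radians(76.68+t))])
def call(a,b):
    print(a,b,[(f(a+(b-a)*i/5)-f(a)).round(4).tolist() for i in range(1,6)])
call(0,15);call(15,25);call(25,35)
E
```

```text
0 15 [[0.0125, -0.0026], [0.0251, -0.0046], [0.0378, -0.0059], [0.0506, -0.0065], [0.0634, -0.0065]]
15 25 [[0.0085, 0.0004], [0.017, 0.0011], [0.0255, 0.0021], [0.0339, 0.0034], [0.0423, 0.0049]]
25 35 [[0.0083, 0.0019], [0.0166, 0.004], [0.0247, 0.0065], [0.0328, 0.0092], [0.0408, 0.0122]]
```

Request:
{"op": "send_rows", "data": {"deltas": [[[0,0.0124,-0.0024],0],[[0,0.025,-0.0042],0],[[0,0.0378,-0.0057],0],[[0,0.0506,-0.0064],0],[[0,0.0635,-0.0064],0]], "gripper": 0.18}}

```text
clock: 4.73
tool_pos: [0.5839, 0.005, 0.2398]
orientation: [-180.0, -0.0, -9.6]
force: [-0.9, 1.2, 1.5]
opening: 0.0163
gripper_force: 0.3
```

```bash
cat > look.py <<'E'
from lean import *
import sys
th=float(sys.argv[1]); todo(*tcp(th),-9.5)
o=ctrl.get_obs(); x=(o["tool_pos"][:2]-toe)@n; z=o["tool_pos"][2]-.044
print("lean by finger", np.degrees(np.arccos(x/.19526))-76.68 if abs(x)<.195 else None)
E
python3 look.py 15
```

```text
t 4.7333 pos [0.5839 0.005  0.2398] rpy [-1.7999e+02 -3.0000e-02 -9.6100e+00] F [-0.9  1.2  1.5] op 0.0163 j [ 20.  14. -15.   0. -60.  61.]
share [-0.0001 -0.0027  0.0007] turn -0.0013
lean by finger 15.630434875475089
```

Request:
{"op": "send_rows", "data": {"deltas": [[[0,0.0085,0.0004],0],[[0,0.017,0.0011],0],[[0,0.0255,0.0021],0],[[0,0.0297,0.0027],0],[[0,0.0297,0.0027],0]]}}

```text
clock: 5.15
tool_pos: [0.5799, -0.0178, 0.2369]
orientation: [180.0, 0.0, -9.6]
force: [-0.1, 1.0, 0.2]
opening: 0.0156
gripper_force: 0.2
```

```bash
cat > ov.py <<'E'
from lean import *
import sys
name,th,off=sys.argv[1],np.radians(float(sys.argv[2])),float(sys.argv[3])
# bracket model (x_b,y_b,z_b) pivoted about the toe
t=np.array([-n[1],n[0]])
def M(q):
    x,y,z=q[0]+.045,q[1],q[2]; X=x*np.cos(th)-z*np.sin(th); Z=x*np.sin(th)+z*np.cos(th)
    return [*(toe+n*(X+off)+t*y),Z]
A=np.array([M(q) for q in[(-.045,-.055,0),(-.045,.055,0),(.045,.055,0),(.045,-.055,0),(0,-.039,.19),(0,.039,.19),(-.045,.055,.012),(-.045,-.055,.012),(0,-.051,.2),(0,.051,.2)]])
P=[]
for c,u0,v0 in(("top",255,175),("side",280,170)):
    p=ctrl.snapshot(c); o=cv2.resize(p["color"][v0:v0+150,u0:u0+100,::-1],(400,600),interpolation=cv2.INTER_CUBIC)
    for q in proj(p,A): cv2.circle(o,tuple(int(v) for v in((q-[u0,v0]+.5)*4)),3,(0,0,255),1)
    P.append(o)
cv2.imwrite(f"pics/{name}.png",np.hstack(P))
E
python3 look.py 22; python3 ov.py l22 22 0
```

```text
t 5.15 pos [ 0.5799 -0.0178  0.2369] rpy [ 1.7999e+02  3.0000e-02 -9.6300e+00] F [-0.1  1.   0.2] op 0.0156 j [ 18.  14. -16.  -0. -60.  63.]
share [ 0.0002 -0.002  -0.0002] turn -0.0015
lean by finger 22.47661418994572
```

View pics/l22.png

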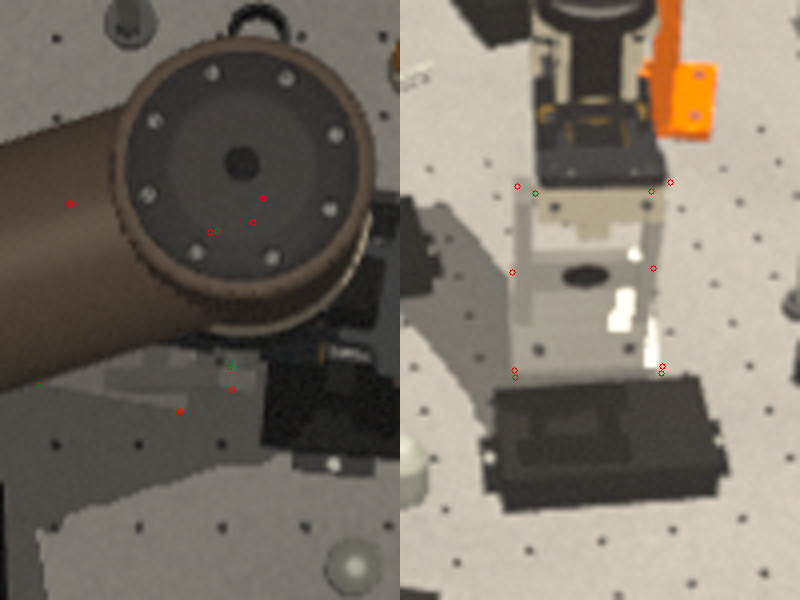

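The foot's front edge in the side picture (row ~375) matches the model dots, so the toe has not slid. I continue in small arcs.

```bash
python3 - <<'E'
import numpy as np
f=lambda t:.24408*np.array([-np.cos(np.radians(76.68+t)),-np.sin(np.radians(76.68+t))])
def call(a,b):
    print(a,b,[(f(a+(b-a)*i/5)-f(a)).round(4).tolist() for i in range(1,6)])
for a,b in((22,32),(32,40),(40,50),(50,58),(58,66),(66,72),(72,76),(76,80),(80,84),(84,87),(87,90)):call(a,b)
E
```

```text
22 32 [[0.0084, 0.0014], [0.0167, 0.0032], [0.025, 0.0052], [0.0332, 0.0075], [0.0413, 0.0101]]
32 40 [[0.0064, 0.0023], [0.0128, 0.0047], [0.0191, 0.0074], [0.0253, 0.0102], [0.0314, 0.0131]]
40 50 [[0.0075, 0.004], [0.0149, 0.0082], [0.0222, 0.0127], [0.0293, 0.0174], [0.0362, 0.0223]]
50 58 [[0.0054, 0.0041], [0.0107, 0.0084], [0.0159, 0.0129], [0.0209, 0.0175], [0.0258, 0.0222]]
58 66 [[0.0048, 0.0049], [0.0094, 0.0099], [0.0139, 0.015], [0.0183, 0.0202], [0.0225, 0.0256]]
66 72 [[0.0031, 0.0041], [0.006, 0.0083], [0.0089, 0.0125], [0.0117, 0.0168], [0.0144, 0.0211]]
72 76 [[0.0018, 0.0029], [0.0035, 0.0059], [0.0051, 0.0088], [0.0068, 0.0118], [0.0083, 0.0149]]
76 80 [[0.0015, 0.003], [0.003, 0.0061], [0.0045, 0.0092], [0.0059, 0.0123], [0.0073, 0.0154]]
80 84 [[0.0013, 0.0031], [0.0026, 0.0063], [0.0038, 0.0095], [0.005, 0.0127], [0.0062, 0.0159]]
84 87 [[0.0008, 0.0024], [0.0016, 0.0048], [0.0024, 0.0073], [0.0032, 0.0097], [0.0039, 0.0122]]
87 90 [[0.0007, 0.0025], [0.0014, 0.0049], [0.002, 0.0074], [0.0027, 0.0099], [0.0033, 0.0124]]
```

Request:
{"op": "send_rows", "data": {"deltas": [[[0,0.0084,0.0014],0],[[0,0.0168,0.003],0],[[0,0.025,0.005],0],[[0,0.0333,0.0072],0],[[0,0.0414,0.0096],0]]}}

```text
clock: 5.67
tool_pos: [0.5745, -0.0505, 0.2293]
orientation: [180.0, 0.0, -9.6]
force: [-0.3, 0.9, -0.6]
opening: 0.016
gripper_force: 0.1
```

```bash
python3 look.py 32
```

```text
t 5.6667 pos [ 0.5745 -0.0505  0.2293] rpy [ 1.80e+02  1.00e-02 -9.59e+00] F [-0.3  0.9 -0.6] op 0.016 j [ 14.  14. -17.  -0. -59.  66.]
share [ 0.0002 -0.0021  0.0004] turn -0.0011
lean by finger 32.51240205214981
```

Request:
{"op": "send_rows", "data": {"deltas": [[[0,0.0064,0.0023],0],[[0,0.0128,0.0047],0],[[0,0.0191,0.0074],0],[[0,0.0253,0.0102],0],[[0,0.0314,0.0131],0]]}}

```text
clock: 6.08
tool_pos: [0.5704, -0.075, 0.2188]
orientation: [180.0, 0.0, -9.6]
force: [0.9, -0.1, 0.4]
opening: 0.016
gripper_force: 0.0
```

Request:
{"op": "send_rows", "data": {"deltas": [[[0,0.0075,0.004],0],[[0,0.0149,0.0082],0],[[0,0.0222,0.0127],0],[[0,0.0293,0.0174],0],[[0,0.0362,0.0223],0]]}}

```text
clock: 6.5
tool_pos: [0.5655, -0.1037, 0.2008]
orientation: [180.0, 0.0, -9.6]
force: [-0.2, -0.5, 0.2]
opening: 0.0159
gripper_force: 0.2
```

```bash
python3 look.py 50; python3 ov.py l50 50 0
```

```text
t 6.5 pos [ 0.5655 -0.1037  0.2008] rpy [ 1.80e+02  1.00e-02 -9.59e+00] F [-0.2 -0.5  0.2] op 0.0159 j [  9.  16. -19.   0. -55.  71.]
share [ 0.0002 -0.0019  0.0002] turn -0.001
lean by finger 50.541291681852414
```

View pics/l50.png

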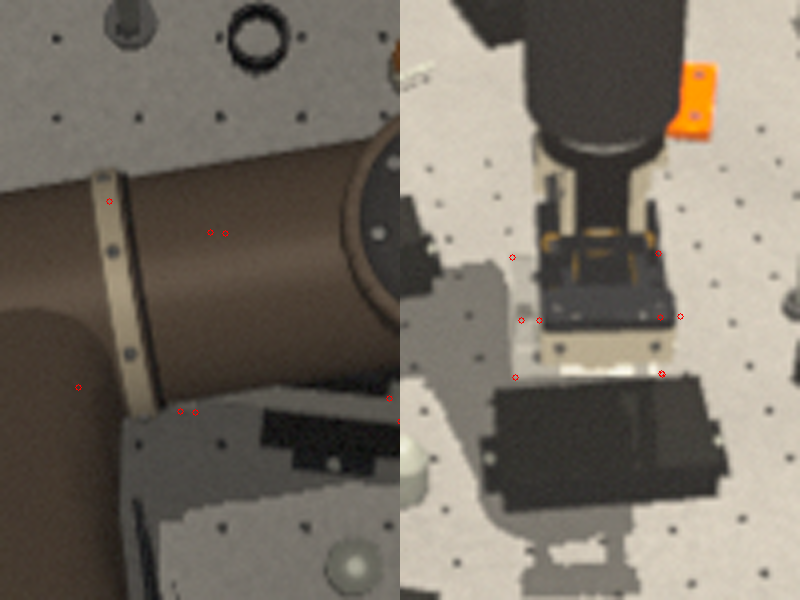

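Gripper and shadow hide most of it, but the visible rear foot corner at (512,258) and upright tip at (521,320) fit the 50° model. I continue down.

Request:
{"op": "send_rows", "data": {"deltas": [[[0,0.0054,0.0041],0],[[0,0.0107,0.0084],0],[[0,0.0159,0.0129],0],[[0,0.0209,0.0175],0],[[0,0.0258,0.0222],0]]}}

```text
clock: 7.02
tool_pos: [0.5621, -0.1238, 0.183]
orientation: [180.0, 0.0, -9.6]
force: [-0.1, -0.7, -1.0]
opening: 0.0154
gripper_force: 0.3
```

Request:
{"op": "send_rows", "data": {"deltas": [[[0,0.0048,0.0049],0],[[0,0.0094,0.0099],0],[[0,0.0139,0.015],0],[[0,0.0183,0.0202],0],[[0,0.0225,0.0256],0]]}}

```text
clock: 7.43
tool_pos: [0.5592, -0.1415, 0.1625]
orientation: [180.0, 0.0, -9.6]
force: [-0.5, -0.5, 0.4]
opening: 0.016
gripper_force: 0.4
```

```bash
python3 look.py 66; python3 - <<'E'
from h import *
import pickle
for c in("side","wrist"):
    p=ctrl.snapshot(c); save(p,"l66"+c)
a=cv2.imread("pics/l66side.png")[200:340,270:410]; b=cv2.imread("pics/l66wrist.png")
cv2.imwrite("pics/l66.png",np.hstack([cv2.resize(a,(400,400)),cv2.resize(b,(400,300))[:,:] if 0 else cv2.copyMakeBorder(cv2.resize(b,(400,300)),0,100,0,0,cv2.BORDER_CONSTANT)]))
E
```

```text
t 7.4333 pos [ 0.5592 -0.1415  0.1625] rpy [180.     0.    -9.59] F [-0.5 -0.5  0.4] op 0.016 j [  5.  18. -22.   0. -50.  75.]
share [ 0.0003 -0.0015  0.0001] turn -0.001
lean by finger 66.59679568090729
```

View pics/l66.png

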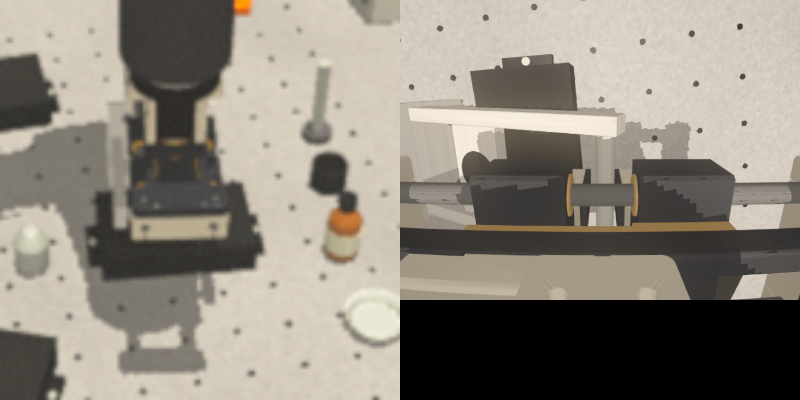

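The wrist view shows the bar still between the fingers and the bracket leaning over the block. I ease it on in smaller steps.

Request:
{"op": "send_rows", "data": {"deltas": [[[0,0.0031,0.0041],0],[[0,0.006,0.0083],0],[[0,0.0089,0.0125],0],[[0,0.0117,0.0168],0],[[0,0.0144,0.0211],0]]}}

```text
clock: 7.95
tool_pos: [0.5573, -0.1527, 0.1457]
orientation: [-180.0, 0.0, -9.6]
force: [-0.0, -0.4, -0.5]
opening: 0.016
gripper_force: 0.5
```

Request:
{"op": "send_rows", "data": {"deltas": [[[0,0.0018,0.0029],0],[[0,0.0035,0.0059],0],[[0,0.0051,0.0088],0],[[0,0.0068,0.0118],0],[[0,0.0083,0.0149],0]]}}

```text
clock: 8.37
tool_pos: [0.5562, -0.1592, 0.134]
orientation: [180.0, -0.0, -9.6]
force: [-0.6, -2.5, -1.4]
opening: 0.0157
gripper_force: 0.5
```

Request:
{"op": "send_rows", "data": {"deltas": [[[0,0.0015,0.003],0],[[0,0.003,0.0061],0],[[0,0.0045,0.0092],0],[[0,0.0059,0.0123],0],[[0,0.0073,0.0154],0]]}}

```text
clock: 8.78
tool_pos: [0.5552, -0.1649, 0.1216]
orientation: [180.0, 0.0, -9.6]
force: [0.1, -0.9, -0.4]
opening: 0.0158
gripper_force: 0.6
```

Request:
{"op": "send_rows", "data": {"deltas": [[[0,0.0013,0.0031],0],[[0,0.0026,0.0063],0],[[0,0.0038,0.0095],0],[[0,0.005,0.0127],0],[[0,0.0062,0.0159],0]]}}

```text
clock: 9.2
tool_pos: [0.5545, -0.1698, 0.1089]
orientation: [-180.0, -0.0, -9.6]
force: [-0.3, -0.2, 0.2]
opening: 0.0157
gripper_force: 0.0
```

```bash
python3 look.py 84
```

```text
t 9.2 pos [ 0.5545 -0.1698  0.1089] rpy [-1.80e+02 -1.00e-02 -9.59e+00] F [-0.3 -0.2  0.2] op 0.0157 j [  2.  22. -24.  -0. -44.  78.]
share [ 0.0002 -0.0011  0.0003] turn -0.001
lean by finger 84.77517674802152
```

Request:
{"op": "send_rows", "data": {"deltas": [[[0,0.0008,0.0024],0],[[0,0.0016,0.0048],0],[[0,0.0024,0.0073],0],[[0,0.0032,0.0097],0],[[0,0.0039,0.0122],0]]}}

```text
clock: 9.62
tool_pos: [0.554, -0.1728, 0.0992]
orientation: [-180.0, -0.0, -9.6]
force: [0.4, 0.1, 0.1]
opening: 0.0156
gripper_force: 0.0
```

Request:
{"op": "send_rows", "data": {"deltas": [[[0,0.0007,0.0025],0],[[0,0.0014,0.0049],0],[[0,0.002,0.0074],0],[[0,0.0027,0.0099],0],[[0,0.0033,0.0124],0]]}}

```text
clock: 10.03
tool_pos: [0.5538, -0.1752, 0.0895]
orientation: [-180.0, -0.0, -9.6]
force: [0.0, 4.1, 3.2]
opening: 0.0157
gripper_force: 1.9
```

Request:
{"op": "send_rows", "data": {"deltas": [[[0,0,0],0],[[0,0,0],0],[[0,0,0],0],[[0,0,0],0],[[0,0,0],0]], "gripper": 0.38}}

```text
clock: 10.45
tool_pos: [0.5533, -0.1756, 0.0894]
orientation: [180.0, 0.0, -9.6]
force: [-0.2, -0.6, -0.0]
opening: 0.0328
gripper_force: 0.0
```

Request:
{"op": "send_rows", "data": {"deltas": [[[0,0,-0.03],0],[[0,0,-0.06],0],[[0,0,-0.1],0],[[0,0,-0.14],0],[[0,0,-0.18],0]]}}

```text
clock: 10.87
tool_pos: [0.553, -0.1755, 0.2349]
orientation: [180.0, 0.0, -9.6]
force: [1.6, 0.5, 0.2]
opening: 0.0331
gripper_force: 0.0
```

```bash
python3 - <<'E'
from h import *
todo(.55,-.17,.25,-9.5)
for c in("side","wrist"):
    p=ctrl.snapshot(c); save(p,"d"+c)
a=cv2.imread("pics/dside.png")[200:350,270:420]; b=cv2.imread("pics/dwrist.png")
cv2.imwrite("pics/d.png",np.hstack([cv2.resize(a,(400,400)),cv2.copyMakeBorder(cv2.resize(b,(400,300)),0,100,0,0,cv2.BORDER_CONSTANT)]))
E
```

```text
t 10.8667 pos [ 0.553  -0.1755  0.2349] rpy [ 1.7999e+02  3.0000e-02 -9.5900e+00] F [1.6 0.5 0.2] op 0.0331 j [  2.  14. -16.   0. -60.  79.]
share [-0.0049 -0.0061 -0.0189] turn -0.001
```

View pics/d.png

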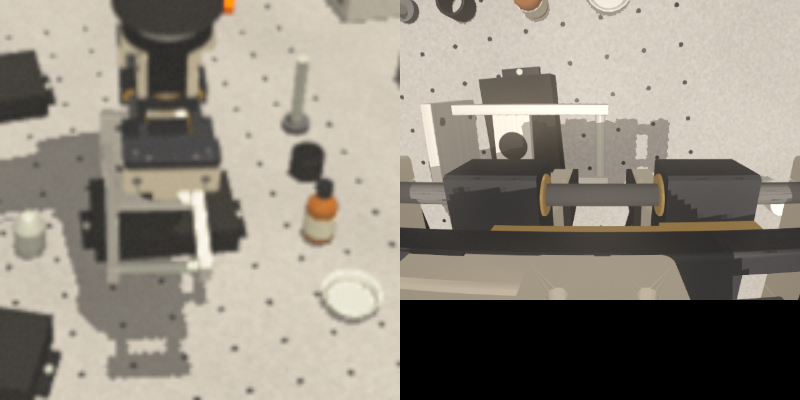

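The bracket lies on the block with its bar beyond the far side. Next I swing round behind the foot with the fingers spread sideways, ready to push.

Request:
{"op": "send_rows", "data": {"deltas": [[[0,-0.05,0],0.078],[[0,-0.1,0],0.156],[[0,-0.15,0],0.234],[[-0.001,-0.2,0],0.312],[[-0.002,-0.25,0],0.39]], "gripper": 0.6}}

```text
clock: 11.38
tool_pos: [0.5842, 0.0176, 0.2333]
orientation: [180.0, -0.0, -43.4]
force: [-0.5, -0.2, -1.1]
opening: 0.0523
gripper_force: 0.0
```

Request:
{"op": "send_rows", "data": {"deltas": [[[0,0,0],0.078],[[0,0,0],0.156],[[0,0,0],0.234],[[0,0,0],0.312],[[0,0,0],0.39]]}}

```text
clock: 11.8
tool_pos: [0.5841, 0.0162, 0.2329]
orientation: [180.0, -0.0, -78.5]
force: [0.3, -0.3, -0.7]
opening: 0.053
gripper_force: 0.0
```

Request:
{"op": "send_rows", "data": {"deltas": [[[0,0,0],0.06],[[0,0,0],0.12],[[0,0,0],0.175],[[0,0,0],0.175],[[0,0,0],0.175]]}}

```text
clock: 12.22
tool_pos: [0.5842, 0.016, 0.2331]
orientation: [180.0, -0.0, -93.8]
force: [-0.3, 0.0, 0.1]
opening: 0.0525
gripper_force: 0.0
```

```bash
python3 -c "
from h import *
todo(.5917,.0661,.102,-95.48)"
```

```text
t 12.2167 pos [0.5842 0.016  0.2331] rpy [ 1.7998e+02 -1.0000e-02 -9.3770e+01] F [-0.3  0.   0.1] op 0.0525 j [ 21.  15. -16.  -0. -60. -24.]
share [-0.0631 -0.0052  0.1639] turn 0.019
```

Request:
{"op": "send_rows", "data": {"deltas": [[[-0.03,-0.002,0],0.019],[[-0.063,-0.005,0],0.019],[[-0.063,-0.005,0.04],0.019],[[-0.063,-0.005,0.08],0.019],[[-0.063,-0.005,0.12],0.019]]}}

```text
clock: 12.63
tool_pos: [0.592, 0.0667, 0.1368]
orientation: [-179.9, 0.1, -95.4]
force: [0.6, 0.1, -0.7]
opening: 0.0524
gripper_force: 0.0
```

Request:
{"op": "send_rows", "data": {"deltas": [[[0,0,0.02],0],[[0,0,0.043],0],[[0,0,0.043],0],[[0,0,0.043],0],[[0,0,0.043],0]]}}

```text
clock: 13.05
tool_pos: [0.5924, 0.0663, 0.104]
orientation: [-179.9, 0.0, -95.5]
force: [0.9, 0.5, 1.3]
opening: 0.0525
gripper_force: 0.0
```

```bash
python3 -c "
from h import *
todo(.5778+.0665*.0955,-.0784+.0665*.9954,.102,-95.48)
p=ctrl.snapshot('side'); save(p,'s3')
c,s=np.cos(1.4752),np.sin(1.4752)
V=lambda x,y,z:[.5778+c*x-s*y,-.0784+s*x+c*y,z]
o=cv2.resize(p['color'][170:320,270:420,::-1],(600,600),interpolation=cv2.INTER_CUBIC)
for q in proj(p,[V(.0915,y,.09) for y in(-.055,.055)]+[V(.0915-.19,y,.045) for y in(-.04,.04)]): cv2.circle(o,tuple(int(v) for v in((q-[270,170]+.5)*4)),3,(0,0,255),1)
cv2.imwrite('pics/s3c.png',o)"
```

```text
t 13.05 pos [0.5924 0.0663 0.104 ] rpy [-1.7994e+02  1.0000e-02 -9.5530e+01] F [0.9 0.5 1.3] op 0.0525 j [ 25.  24. -22.   0. -44. -31.]
share [0.0987 0.0009 0.0024] turn -0.0006
```

View pics/s3c.png

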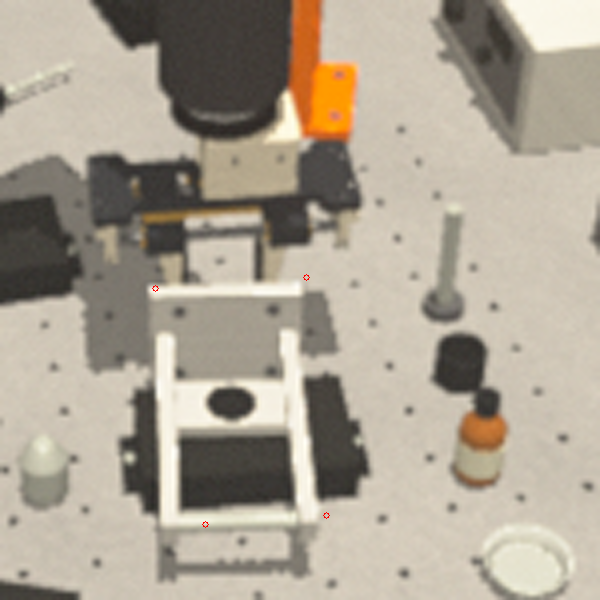

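The bracket lies level across the block, with the foot's top edge at row 290 and the spread fingers behind it. I push the foot towards the block.

Request:
{"op": "send_rows", "data": {"deltas": [[[0.01,0,0],0],[[0.02,0,0],0],[[0.03,0,0],0],[[0.04,0,0],0],[[0.045,0,0],0]]}}

```text
clock: 13.52
tool_pos: [0.588, 0.0288, 0.1034]
orientation: [-180.0, 0.0, -95.7]
force: [-0.6, -0.4, 0.8]
opening: 0.0525
gripper_force: 0.0
```

Request:
{"op": "send_rows", "data": {"deltas": [[[0.004,0,0],0],[[0.008,0,0],0],[[0.012,0,0],0],[[0.016,0,0],0],[[0.02,0,0],0]]}}

```text
clock: 13.93
tool_pos: [0.5868, 0.0144, 0.1031]
orientation: [-180.0, 0.0, -95.6]
force: [-1.3, 3.0, 1.6]
opening: 0.0524
gripper_force: 1.5
```

Request:
{"op": "send_rows", "data": {"deltas": [[[0.004,0,0],0],[[0.008,0,0],0],[[0.012,0,0],0],[[0.016,0,0],0],[[0.02,0,0],0]]}}

```text
clock: 14.35
tool_pos: [0.5853, -0.0018, 0.103]
orientation: [-180.0, 0.0, -95.6]
force: [-0.5, 2.5, 1.3]
opening: 0.0525
gripper_force: 1.4
```

Request:
{"op": "send_rows", "data": {"deltas": [[[0.001,0,0],0],[[0.002,0,0],0],[[0.004,0,0],0],[[0.004,0,0],0],[[0.004,0,0],0]]}}

```text
clock: 14.77
tool_pos: [0.5847, -0.005, 0.1029]
orientation: [180.0, -0.0, -95.6]
force: [-0.2, 0.5, 0.7]
opening: 0.0527
gripper_force: 0.3
```

```bash
python3 -c "
from h import *
todo(.5778+.0665*.0955,-.0784+.0665*.9954,.102,-95.48)"
```

```text
t 14.7667 pos [ 0.5847 -0.005   0.1029] rpy [ 1.7998e+02 -2.0000e-02 -9.5630e+01] F [-0.2  0.5  0.7] op 0.0527 j [ 19.  23. -24.   0. -43. -24.]
share [ 0.0091 -0.0002  0.0012] turn -0.0017
```

Request:
{"op": "send_rows", "data": {"deltas": [[[0.0013,0,0],0],[[0.0026,0,0],0],[[0.004,0,0],0],[[0.0053,0,0],0],[[0.006,0,0],0]]}}

```text
clock: 15.18
tool_pos: [0.5845, -0.0078, 0.1031]
orientation: [-180.0, 0.2, -95.7]
force: [-2.7, 16.7, 2.3]
opening: 0.0527
gripper_force: 8.5
```

Request:
{"op": "send_rows", "data": {"deltas": [[[0.0005,0,0],0],[[0.001,0,0],0],[[0.0015,0,0],0],[[0.002,0,0],0],[[0.0025,0,0],0]]}}

```text
clock: 15.6
tool_pos: [0.5846, -0.008, 0.1032]
orientation: [-179.9, 0.3, -95.7]
force: [-4.3, 26.7, 5.0]
opening: 0.0527
gripper_force: 13.3
```

Request:
{"op": "send_rows", "data": {"deltas": [[[-0.01,0,0],0],[[-0.03,0,0],0],[[-0.06,0,0],0],[[-0.09,0,0],0],[[-0.12,0,0],0]]}}

```text
clock: 16.02
tool_pos: [0.5932, 0.0843, 0.1029]
orientation: [180.0, -0.0, -95.7]
force: [-0.9, -0.2, -0.3]
opening: 0.0527
gripper_force: 0.0
```

Request:
{"op": "send_rows", "data": {"deltas": [[[-0.03,0,-0.05],0],[[-0.08,0,-0.1],0],[[-0.13,0,-0.15],0],[[-0.18,0,-0.2],0],[[-0.23,0,-0.2],0]]}}

```text
clock: 16.43
tool_pos: [0.6084, 0.2303, 0.2494]
orientation: [-179.8, 0.1, -95.7]
force: [1.8, 0.2, -0.5]
opening: 0.0526
gripper_force: 0.0
```

Request:
{"op": "send_rows", "data": {"deltas": [[[-0.05,0,0],0],[[-0.1,0,0],0],[[-0.15,0,0],0],[[-0.2,0,0],0],[[-0.25,0,0],0]]}}

```text
clock: 16.85
tool_pos: [0.6274, 0.4303, 0.2453]
orientation: [180.0, -0.1, -95.6]
force: [1.5, -0.7, 0.7]
opening: 0.0527
gripper_force: 0.0
```

```bash
python3 - <<'E'
from h import *
todo(.6,.35,.25,-95.5)
c,s=np.cos(1.4752),np.sin(1.4752)
V=lambda x,y,z:[.5778+c*x-s*y,-.0784+s*x+c*y,z]
T=ctrl.snapshot("top"); S=ctrl.snapshot("side"); save(T,"T"); save(S,"S")
g={}
for n,p in(("top",T),("side",S)):
    for th in("bracket","rest"):
        ms=ctrl.cut_out(p,th)
        q=proj(p,[V(-.02,0,.04)])[0]
        m=min(ms,key=lambda d:np.hypot(*(np.array(d["xy"])*[640,480]-q)))
        g[n,th]=m["pixels"]; print(n,th,m["conf"],np.array(m["xy"])*[640,480],m["pixels"].sum())
def cyc(hull): return cv2.boxPoints(cv2.minAreaRect(hull))
b=g["top","bracket"]; b=b.astype(np.uint8)
pts=np.argwhere(b)[:,::-1]
# metric points on plane z=.05
# foot top edge (z=.09) and bar (z=.045): extremes in block frame
def blk(p,uv,z):
    X=onz(p,uv[0],uv[1],z)-[.5778,-.0784,0]; return X[0]*c+X[1]*s,-X[0]*s+X[1]*c
B=np.array([blk(T,q,.09) for q in pts]); C=np.array([blk(T,q,.045) for q in pts])
print("top: max x at z.09 per y-bin")
for y in np.arange(-.05,.051,.02):
    k=np.abs(B[:,1]-y)<.006; k2=np.abs(C[:,1]-y)<.006
    print(round(y,3),B[k,0].max().round(4) if k.any() else None, C[k2,0].min().round(4) if k2.any() else None)
k=C[:,0]<-.06; print("y range near bar",C[k,1].min(),C[k,1].max()); k=B[:,0]>.045; print("y range foot",B[k,1].min(),B[k,1].max())
E
```

```text
t 16.85 pos [0.6274 0.4303 0.2453] rpy [ 1.7997e+02 -7.0000e-02 -9.5640e+01] F [ 1.5 -0.7  0.7] op 0.0527 j [ 49.  30.  10.   0. -70. -55.]
share [ 0.1033  0.0242 -0.0057] turn -0.0016
top bracket 0.63 [354.112 260.016] 1912
top rest 0.58 [353.6  257.28] 2047
side bracket 0.75 [327.168 274.08 ] 1648
side rest 0.97 [330.496 286.512] 1039
top: max x at z.09 per y-bin
-0.05 0.0555 -0.1436
-0.03 0.0545 -0.1398
-0.01 0.0549 -0.1395
0.01 0.057 -0.1386
0.03 0.056 -0.1379
0.05 0.0564 -0.1437
y range near bar -0.04921877010044328 0.05448843284146313
y range foot -0.0507260714415871 0.06169085755878263
```

The masks put the foot's outer face at x≈0.056 and the bar's outer edge at −0.139 in the block frame (−0.139 expected when home), square to the block and about 3–5 mm off its middle. The arm is clear, so I hand in.

Request:
{"op": "send_rows", "data": {"deltas": [[[0,0,-0.02],0],[[0,0,-0.04],0],[[0,0,-0.06],0],[[0,0,-0.06],0],[[0,0,-0.06],0]]}}

```text
clock: 17.57
tool_pos: [0.6281, 0.4278, 0.2955]
orientation: [-179.9, 0.1, -95.7]
force: [-0.1, 0.2, 0.6]
opening: 0.0525
gripper_force: 0.0
```

```bash
python3 -c "
from h import *
print(ctrl.close_job())"
```

```text
the job is handed in; nothing more can be done
None
```

I tipped the bracket over onto the block, pushed its foot up against the edge and handed the job in. The last camera check showed it lying flush and square with the arm clear, but the hand-in returned no verdict.

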